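# Strip the cell clamp for cleaning

## Task

Take the clamp on the round stand apart for cleaning, from the top down, one piece at a time, setting each in its place and letting go before lifting the next: the wing nut (already unscrewed) in the round dish, the spacer sleeve in the square tray, the flat disc on the round cork pad, and last the bracket on the long plate, lying along its length. Keep every piece the same way up as it sat on the stud and set it in the middle of its place.

Things in the scene. Friction and masses are not known exactly. Their poses are not given: they have to be found in the camera images.
- stand: Fixed dark steel stand: round base 100 mm across, 10 mm thick, a collar 28 mm across up to z = 30 mm, then a stud 10 mm across up to z = 80 mm. Origin: centre of the underside, on the bench; z up the stud. Bracket, disc, spacer and wing nut sit loosely on the stud in that order from below (undersides at 30, 40, 50, 72 mm) and lift straight off; a 55 mm lift clears the stud.
- nut: Steel wing nut, not screwed on, top of the stack, 40 g: round hub 22 mm across, 14 mm high, 14 mm through hole; two wings 6 mm thick along its x, 44 mm tip to tip, from 3 to 24 mm above the underside. Origin: centre of the hub's underside; z up the hole, wings towards +z. Grip it across the hub along its y, fingertips about 5 mm above its underside.
- spacer: White plastic spacer sleeve under the wing nut, 25 g: tube 28 mm across, 22 mm high, 14 mm hole. Origin: centre of the underside; z up the hole. Grip it along the bracket's y axis, away from the bracket's tabs.
- disc: Flat brass clamp disc under the spacer, 130 g: 48 mm across, 10 mm thick, 14 mm hole. Origin: centre of the underside; z up the hole. On the stack it lies between the bracket's tabs and its rim stands 4 mm over the bracket's long edges: grip it along the bracket's y axis.
- bracket: Aluminium U bracket, lowest on the stud, 130 g: plate 110 mm long (its x), 40 mm wide (its y), 10 mm thick, 14 mm hole in the middle, at each end a tab 7 mm thick up to 22 mm above the underside. Origin: centre of the plate's underside, also its balance point; z up, towards the tabs. Grip it across its width at the middle; the stud's tip then stands between the fingers.
- dish: Fixed round white ceramic dish, the wing nut's place: 100 mm across the rim, 14 mm high, flat floor 4 mm above the bench and about 82 mm across. Origin: centre of the underside, on the bench; z up.
- tray: Fixed square steel tray, the spacer's place: 92 mm outside, walls 4 mm thick and 12 mm high, floor 4 mm above the bench. Origin: centre of the underside, on the bench; z up, x and y along its sides.
- pad: Fixed round flat cork pad, the disc's place: 76 mm across, 6 mm thick. Origin: centre of the underside, on the bench; z up.
- plate: Fixed long flat grey plastic plate, the bracket's place: 150 mm along its x, 80 mm along its y, 4 mm thick. Origin: centre of the underside, on the bench; z up. The bracket lies along its x, either way round.

How it is judged:
On the way, in this order (a step that is already met when the one before it is completed fails the run):
1. the wing nut stands let go in the dish, the rest still on the stud (horizontal distance between nut and dish below 0.015 m and z of nut in the frame of dish between 0.001 and 0.008 m and angle between nut's own z axis and vertical below 0.12 rad and contact force between the fingers and nut below 0.1 N and linear speed of nut below 0.02 m/s and angular speed of nut below 0.3 rad/s and horizontal distance between each of spacer, disc, bracket and stand below 0.012 m and z of spacer in the frame of stand below 0.058 m and z of disc in the frame of stand below 0.048 m and z of bracket in the frame of stand below 0.038 m), for 0.2 s.
2. the spacer stands let go in the square tray, disc and bracket still on the stud (horizontal distance between spacer and tray below 0.015 m and z of spacer in the frame of tray between 0.001 and 0.008 m and angle between spacer's own z axis and vertical below 0.12 rad and contact force between the fingers and spacer below 0.1 N and linear speed of spacer below 0.02 m/s and angular speed of spacer below 0.3 rad/s and horizontal distance between each of disc, bracket and stand below 0.012 m and z of disc in the frame of stand below 0.048 m and z of bracket in the frame of stand below 0.038 m), for 0.2 s.
3. the disc lies let go on the cork pad, the bracket still on the stud (horizontal distance between disc and pad below 0.014 m and z of disc in the frame of pad between 0.003 and 0.01 m and angle between disc's own z axis and vertical below 0.12 rad and contact force between the fingers and disc below 0.1 N and linear speed of disc below 0.02 m/s and angular speed of disc below 0.3 rad/s and horizontal distance between bracket and stand below 0.012 m and z of bracket in the frame of stand below 0.038 m), for 0.2 s.
4. the bracket lies let go, tabs up and lengthwise, on the long plate (horizontal distance between bracket and plate below 0.014 m and z of bracket in the frame of plate between 0.001 and 0.008 m and angle between bracket's own z axis and vertical below 0.12 rad and contact force between the fingers and bracket below 0.1 N and linear speed of bracket below 0.02 m/s and angular speed of bracket below 0.3 rad/s and angle between the x axis of bracket and the x axis of plate, either way round below 0.17 rad), for 0.2 s.
At the end, for the whole second after the job is handed in: All four rest, let go, same way up as on the stud (tilt under 0.12 rad): nut on the dish floor, spacer on the tray floor, each within 15 mm of its centre; disc on the cork pad, bracket on the long plate, each within 14 mm of its centre, bracket along the plate within 0.17 rad (all of step 4 and horizontal distance between nut and dish below 0.015 m and z of nut in the frame of dish between 0.001 and 0.008 m and angle between each of nut, spacer, disc's own z axis and vertical below 0.12 rad and contact force between the fingers and nut below 0.1 N and linear speed of each of nut, spacer, disc below 0.02 m/s and angular speed of each of nut, spacer, disc below 0.3 rad/s and horizontal distance between spacer and tray below 0.015 m and z of spacer in the frame of tray between 0.001 and 0.008 m and contact force between the fingers and spacer below 0.1 N and horizontal distance between disc and pad below 0.014 m and z of disc in the frame of pad between 0.003 and 0.01 m and contact force between the fingers and disc below 0.1 N); the robot touches nothing.
It also fails if it takes over 128 s, if anything falls off the work surface, if the arm or the gripper's body presses on something with over 40 N, if the wrist force passes 120 N, or if a joint passes its speed limit or range.

## Robot

A 6-joint arm with a two-finger parallel gripper is mounted at the origin on the work surface. World frame = base frame: x ahead of the robot, y to its left, z up, the work surface at z = 0. Lengths are in m, angles in rad, forces in N, time in s.
With the tool pointing down it reaches from about 0.375 to 0.825 m from the base axis. Payload 5.5 kg.
Tool frame: the origin (TCP) lies midway between the tips of the shut fingers; the grasp point (between the pads) lies 19 mm behind it (robot.grasp_offset is the distance from the TCP to the grasp point, in m); z points along the fingers, y is the line along which they close (so a half turn about z gives the same grasp; the last joint's range is limited). The gripper opens to 85 mm and grips with 20 to 120 N. Pads are 22 mm wide; open, the fingers measure 114 mm over their backs; the gripper's body (76 mm by 85 mm) begins 54 mm behind the grasp point. The pads swing forward as they close: fully open they stand 13 mm farther back than shut.
Start: joints at [-1.221, 0.314, -0.047, 1.21, 0, 1.571], TCP at [0.206, -0.564, 0.205] pointing down, gripper open.
Joint ranges: [-2.67, 2.67], [-0.69, 1.73], [-1.03, 1.25], [-2.08, 2.16], [-1.42, 1.45], [-3.14, 3.14]. Speed limits (rad/s): [2.39, 2.39, 3.01, 3.14, 3.14, 3.14].

## Interface

Orientations are given as a unit quaternion [w, x, y, z].
In Python, from station import robot gives the robot as it stands. The module is installed in compiled form; this text tells all that it offers.
- The arm moves only by the shell command python3 -m jog 'ROWS'. ROWS is JSON, a list of rows, each a list of 5 numbers: the closure, from 0 (fully open) to 1 (shut), then the shift along the tool's x, y, z in cm, then the turn about the tool's z in rad. A call has 1 to 5 rows; each row is the pose to reach, as a shift and turn from the pose commanded when the call began, along the tool's axes at that moment; what a row does not reach only later rows make up. A row lasts 1/10 s, in which the tool goes at most 50 mm and 8.59 degrees, less where a joint would pass 70% of its speed; a pose out of reach is approached as far as the arm can. A call with a gripper value outside its range is refused whole. The fingers move at their own pace and stop on an object; the grip force is fixed at half the most. Time passes only in rows, so rows that repeat a pose let the fingers close. It gives the time, the measured TCP pose, the force, the opening and the grip force at its end, in the units of the state.
- robot.observe(): the state, without advancing time (a new reading comes with each control period).
- robot.camera(name): name is "scene" or "top" or "wrist"; returns a dict with "color" (384x512x3 uint8, red, green, blue), "z_map" (384x512 float32, m along the optical axis (not along the pixel's ray), 0 where there is no reading), "intrinsics" (3x3 intrinsics, pixels), "k1" (the pictures are not rectified: a ray, as slopes to the right and down, at radius r is drawn at 1 + k1 r^2 times it, then the intrinsics apply), "rvec" (rotation vector, rad) and "tvec" (3), from world to camera coordinates, as OpenCV has them. Camera axes: x right, y down, z forward; pixel columns grow to the right and rows downward; lengths in m; the calibration is good to about 2 mm. A picture is of the moment at which its call begins.
- robot.close_job(): hands the job in; it is judged then, once.
The state is a dict: "clock": time; "joints": joint angles; "qd": joint speeds; "joint_efforts": joint torques, N m; "tool_pos": TCP position; "eef_rot": TCP orientation; "wrist_force": force on the tool from outside, world axes, zero at the start; "wrist_torque": the same for the moment, N m; "grip_width": finger opening in m; "gripper_force": force on a finger pad.
Only numpy, scipy, OpenCV 4.12 (cv2) and the standard library are available. Lean on these libraries where they do the work, as an engineer would, in place of code of your own. Each camera call takes 0.05 s, during which the arm holds its last target. There are 200 camera calls.

## Working session

There is one attempt and no reset: what is moved stays moved. The work goes in short steps, Python scripts to look and compute and a shell command to move; the robot and the scene stay as the last step left them, time stands still between calls to the robot, and variables do not carry over. Pictures are saved under pics/ and viewed, at most 15 in all, crops included, and the job is handed in when it is done.

```bash
mkdir -p pics; cat > h.py <<'E'
import numpy as np, cv2
from station import robot
def cam(n):
    c=robot.camera(n); c['R']=cv2.Rodrigues(np.array(c['rvec'],float))[0]; c['t']=np.array(c['tvec'],float).ravel(); return c
def pts(c):
    "world point per pixel from z_map (depth)"
    K=np.array(c['intrinsics']); h,w=c['z_map'].shape
    u,v=np.meshgrid(np.arange(w),np.arange(h)); s=slopes(c,u,v)
    z=c['z_map'][...,None]; P=np.concatenate([s*z,z],-1)
    return (P-c['t'])@c['R']
def slopes(c,u,v):
    K=np.array(c['intrinsics']); k=c['k1']
    d=np.stack([(u-K[0,2])/K[0,0],(v-K[1,2])/K[1,1]],-1); s=d.copy()
    for _ in range(8): s=d/(1+k*(s**2).sum(-1,keepdims=True))
    return s
def onplane(c,u,v,z):
    s=slopes(c,np.array(u,float),np.array(v,float)); r=np.concatenate([s,np.ones(s.shape[:-1]+(1,))],-1)@c['R']
    o=-c['R'].T@c['t']; return o+r*((z-o[2])/r[...,2])[...,None]
def save(c,n): cv2.imwrite(f'pics/{n}.png',c['color'][...,::-1])
E
python3 - <<'E'
from h import *
for n in('scene','top'):
    c=cam(n); save(c,n+'0'); print(n,-c['R'].T@c['t'],c['k1'],(c['z_map']>0).mean())
print(robot.observe(), robot.grasp_offset)
E
```

```text
scene [ 0.98447871 -0.23973407  0.68604756] -0.05529722361139636 0.9959309895833334
top [0.38320403 0.00575494 0.83582503] -0.04609915382931202 0.9959513346354166
{'clock': 0.1, 'joints': array([-1.22098898e+00,  3.14136243e-01, -4.79684851e-02,  1.21016677e+00,
       -5.53204569e-06,  1.57076306e+00]), 'qd': array([ 0.00039744, -0.00151367,  0.00207215, -0.00102242, -0.00171338,
       -0.00220247]), 'joint_efforts': array([-6.28392570e-06, -5.40767097e+01,  3.40541089e+01,  1.11312320e-02,
        3.36806636e-05,  1.11810968e-05]), 'tool_pos': array([ 0.20544393, -0.56315872,  0.20403686]), 'eef_rot': array([-7.25854384e-04,  9.84740143e-01,  1.74029615e-01, -1.31061624e-04]), 'wrist_force': array([-0.01791888, -0.52846645, -0.45187681]), 'wrist_torque': array([-0.02160603,  0.02038734, -0.04676558]), 'gripper_force': 0.0, 'grip_width': 0.08550949952896748} 0.0187
```

View pics/scene0.png

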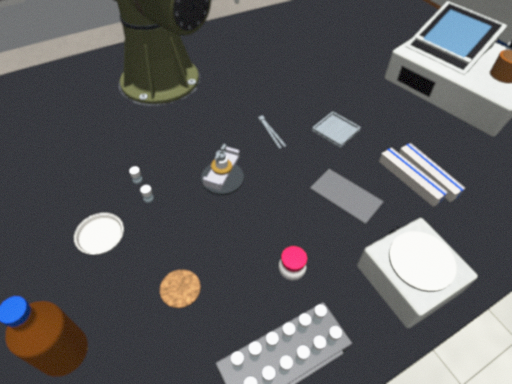

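View pics/top0.png

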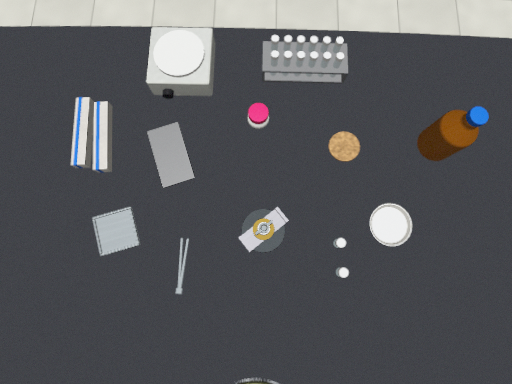

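The top view shows the stand at about (263,230), dish (390,225), pad (344,146), tray (116,231) and plate (171,155). The bracket runs from lower left to upper right, and all the places are empty. Next I'll measure them.

```bash
cat > m.py <<'E'
from h import *
c=cam('top'); P=pts(c); col=c['color'].astype(int); hsv=cv2.cvtColor(c['color'],cv2.COLOR_RGB2HSV)
def blob(mask,box,z,name):
    m=np.zeros(mask.shape,np.uint8); x0,y0,x1,y1=box; m[y0:y1,x0:x1]=mask[y0:y1,x0:x1]
    cs,_=cv2.findContours(m,cv2.RETR_EXTERNAL,cv2.CHAIN_APPROX_NONE); k=max(cs,key=cv2.contourArea)[:,0,:]
    w=onplane(c,k[:,0],k[:,1],z)[:,:2]*1000
    r=cv2.minAreaRect(w.astype(np.float32)); e=cv2.fitEllipse(w.astype(np.float32))
    b=cv2.boxPoints(r); s=[b[1]-b[0],b[2]-b[1]]; s=max(s,key=np.linalg.norm)
    v,u=np.nonzero(m)
    print(name,'rect',np.round(r[0],1),np.round(r[1],1),'long ang',round(np.degrees(np.arctan2(s[1],s[0])),1),'ell',np.round(e[0],1),np.round(e[1],1),'depthz',np.round(np.median(P[v,u,2])*1000,1))
V=hsv[...,2]; S=hsv[...,1]; H=hsv[...,0]
blob(V>100,(360,195,420,255),.014,'dish')
blob(V>80,(85,200,148,262),.012,'tray')
blob((V>60),(320,125,368,168),.006,'pad')
blob(V>60,(140,115,200,193),.004,'plate')
blob(V>110,(235,200,292,255),.045,'bracket+')
Z=P[...,2]
for lo,hi,n in((.03,.046,'brk'),(.047,.056,'disc?'),(.068,.1,'top'),(.085,.1,'nut tips'),(.007,.014,'base')):
    v,u=np.nonzero((Z[200:258,235:294]>lo)&(Z[200:258,235:294]<hi)); q=P[v+200,u+235]*1000
    if len(q)>3:
        d=q[:,:2]-q[:,:2].mean(0); _,s,vt=np.linalg.svd(d); print(n,len(q),np.round(np.median(q,0),1),q[:,:2].mean(0).round(1),np.degrees(np.arctan2(vt[0,1],vt[0,0])).round(1),(s/np.sqrt(len(q))).round(1))
cr=cv2.resize(c['color'][195:265,228:300],None,fx=8,fy=8,interpolation=cv2.INTER_CUBIC); cv2.imwrite('pics/stk.png',cr[...,::-1])
E
python3 m.py
```

```text
dish rect [ 463.5 -303.8] [ 99.7 101.5] long ang -88.9 ell [ 463.9 -303.6] [100.  100.6] depthz 5.3
tray rect [433.5 331.7] [97.2 98.1] long ang -72.1 ell [433.8 332.1] [110.3 112.9] depthz 4.5
pad rect [ 652.7 -200.8] [106.7 120.4] long ang -88.5 ell [ 652.9 -200.1] [124.3 138. ] depthz 2.0
plate rect [625.1 223.2] [198.5 146.6] long ang 3.2 ell [626.  221.6] [166.7 233.7] depthz 2.0
bracket+ rect [444.3  -8.6] [ 47.4 112.9] long ang -50.2 ell [444.2  -8.1] [ 46.7 139. ] depthz 44.5
brk 450 [442.3  -4.2  40.6] [443.4  -8.5] 129.6 [35.3 12.2]
disc? 340 [441.6  -8.2  51.3] [443.1  -8.4] 130.1 [33.  13.5]
top 146 [443.   -9.1  85.8] [443.2  -8.5] 131.4 [9.8 6.3]
nut tips 82 [444.5  -8.2  91.1] [444.   -8.3] 129.5 [11.8  5. ]
base 662 [440.6  -9.7  10.6] [442.3  -9.5] -140.1 [33.9 21.6]
```

View pics/stk.png

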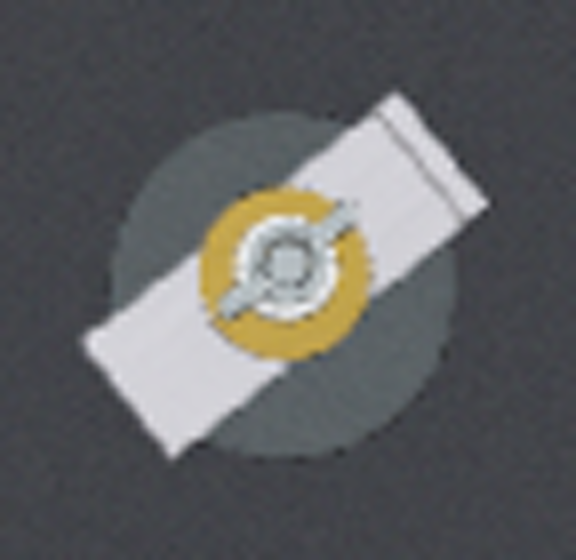

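The crop shows the bracket with its long axis at about -51° in world. The nut's wings run nearly the same way, with the hub at (287,262) in the crop. The pad and plate masks caught background, so I'll refine them.

```bash
python3 - <<'E'
s=open('m.py').read().split("blob(V>100")[0]
exec(s)
print('bg V',np.median(V[260:330,300:330]))
blob((S>110)&(V>70),(315,120,372,172),.006,'pad')
for t in(80,90,100): blob(V>t,(142,115,202,193),.004,'plate')
for t in(95,110,130): blob(V>t,(85,200,148,262),.012,'tray')
c=cam('scene'); hsv=cv2.cvtColor(c['color'],cv2.COLOR_RGB2HSV);V=hsv[...,2]; S=hsv[...,1];P=pts(c)
blob((S>110)&(V>70),(150,260,210,315),.006,'pad')
blob(V>90,(300,160,390,228),.004,'plate')
blob(V>100,(305,105,368,150),.012,'tray')
blob(V>100,(65,205,130,260),.014,'dish')
E
```

```text
bg V 74.0
pad rect [ 652.2 -200. ] [71.  71.7] long ang -88.4 ell [ 649.2 -200.5] [63.6 70.9] depthz 6.9
plate rect [622.9 219.4] [151.   82.2] long ang 19.9 ell [622.9 220. ] [ 90.1 182.7] depthz 4.5
plate rect [622.5 219.5] [150.1  81.7] long ang 19.9 ell [622.3 220.1] [ 89.5 181.7] depthz 4.5
plate rect [622.4 220. ] [149.7  79.9] long ang 19.9 ell [622.3 220.1] [ 88.8 181.7] depthz 4.5
tray rect [433.9 331.8] [94.6 97.2] long ang -72.4 ell [433.7 332.5] [108.9 109.6] depthz 4.6
tray rect [433.6 332.3] [94.3 95.1] long ang -72.3 ell [433.5 332.9] [107.7 108.4] depthz 4.6
tray rect [433.4 332.8] [93.6 92.8] long ang 18.1 ell [433.3 332.7] [106.6 107. ] depthz 4.6
pad rect [ 654.8 -201.1] [74.4 74.6] long ang -28.5 ell [ 654.6 -200.7] [73.6 75.1] depthz 5.3
plate rect [624.7 219.4] [151.8  82.9] long ang 19.4 ell [625.1 219.4] [ 90.3 189.7] depthz 2.5
tray rect [438.1 330.4] [ 98.9 104.1] long ang -72.3 ell [437.8 330.8] [111.1 116.6] depthz 3.5
dish rect [ 464.6 -302.4] [104.  102.4] long ang 61.8 ell [ 464.8 -302.5] [102.1 104.1] depthz 4.0
```

```bash
cat > go.py <<'E'
import sys; from h import *
from scipy.spatial.transform import Rotation as R
x,y,z,a=map(float,sys.argv[1:])  # mm, yaw of tool x in deg
s=robot.observe(); q=s['eef_rot']; r=R.from_quat([*q[1:],q[0]]); M=r.as_matrix()
yaw=np.degrees(np.arctan2(M[1,0],M[0,0])); d=(np.array([x,y,z])/1000-s['tool_pos'])@M
print('shift cm',(d*100).round(2),'turn',round(-np.radians((a-yaw+180)%360-180),3),'| pos',(s['tool_pos']*1000).round(1),'yaw',yaw.round(1),'tiltz',M[2,2].round(4),'t',s['clock'],'w',round(s['grip_width']*1000,1),'gf',s['gripper_force'])
E
python3 go.py 443 -8.5 220 129.5
```

```text
shift cm [ 41.33 -43.99  -1.53] turn -1.91 | pos [ 205.5 -563.4  204.4] yaw 20.0 tiltz -1.0 t 0.25 w 85.4 gf 0.0
```

```bash
python3 -m jog '[[0,41.3,-44,-1.5,-1.91],[0,41.3,-44,-1.5,-1.91],[0,41.3,-44,-1.5,-1.91],[0,41.3,-44,-1.5,-1.91],[0,41.3,-44,-1.5,-1.91]]'; python3 go.py 443 -8.5 220 129.5
```

```text
clock: 0.75
tool_pos: [0.3042, -0.3321, 0.211]
eef_rot: [0.0, 0.851, 0.525, 0.0]
wrist_force: [0.5, 0.3, -0.1]
grip_width: 0.0851
gripper_force: 0.0
shift cm [35.14 -2.12 -0.89] turn -1.155 | pos [ 304.2 -332.1  211. ] yaw 63.3 tiltz -1.0 t 0.75 w 85.1 gf 0.0
```

```bash
python3 -m jog '[[0,35.1,-2.1,-0.9,-1.155],[0,35.1,-2.1,-0.9,-1.155],[0,35.1,-2.1,-0.9,-1.155],[0,35.1,-2.1,-0.9,-1.155],[0,35.1,-2.1,-0.9,-1.155]]'; python3 go.py 443 -8.5 220 129.5
```

```text
clock: 1.25
tool_pos: [0.4042, -0.1029, 0.2177]
eef_rot: [0.0, 0.6, 0.8, 0.0]
wrist_force: [1.1, 0.3, -0.3]
grip_width: 0.0852
gripper_force: 0.0
shift cm [ 7.96  6.38 -0.22] turn -0.404 | pos [ 404.2 -102.9  217.7] yaw 106.3 tiltz -1.0 t 1.25 w 85.2 gf 0.0
```

```bash
python3 -m jog '[[0,8,6.4,-0.2,-0.404],[0,8,6.4,-0.2,-0.404],[0,8,6.4,-0.2,-0.404],[0,8,6.4,-0.2,-0.404],[0,8,6.4,-0.2,-0.404]]'; python3 go.py 443 -8.5 220 129.5; python3 - <<'E'
from h import *
c=cam('wrist'); save(c,'w0'); P=pts(c); Z=P[...,2]
print(-c['R'].T@c['t'])
for lo,hi,n in((.033,.043,'brk'),(.047,.053,'disc'),(.088,.1,'wings'),(.076,.083,'stud'),(.007,.013,'base')):
    k=(Z>lo)&(Z<hi)&(np.hypot(P[...,0]-.443,P[...,1]+.0085)<.07); q=P[k]*1000
    if len(q)>3:
        r=cv2.minAreaRect(q[:,:2].astype(np.float32)); b=cv2.boxPoints(r); s=max([b[1]-b[0],b[2]-b[1]],key=np.linalg.norm)
        print(n,len(q),'mean',q.mean(0).round(1),'rect',np.round(r[0],1),np.round(r[1],1),np.degrees(np.arctan2(s[1],s[0])).round(1))
E
```

```text
clock: 1.75
tool_pos: [0.4429, -0.0105, 0.2193]
eef_rot: [-0.0, 0.431, 0.903, -0.0]
wrist_force: [-0.3, 0.0, -0.3]
grip_width: 0.0854
gripper_force: 0.0
shift cm [ 0.15  0.13 -0.07] turn -0.009 | pos [442.9 -10.5 219.3] yaw 129.0 tiltz -1.0 t 1.75 w 85.4 gf 0.0
[0.40183595 0.03936842 0.3895549 ]
brk 1235 mean [441.6  -6.1  41.2] rect [444.2  -9.3] [39.3 96. ] -50.5
disc 828 mean [442.5  -6.9  51.2] rect [444.   -8.6] [ 47.1 109.7] -50.9
wings 178 mean [443.5  -7.7  95.5] rect [444.4  -8.5] [17.4 42.8] -34.4
stud 88 mean [443.4  -8.   80.9] rect [438.9  -4.4] [17.7 27.1] -24.3
base 1759 mean [442.9  -7.5  11.1] rect [443.4  -8.9] [98.  87.7] 40.7
```

View pics/w0.png

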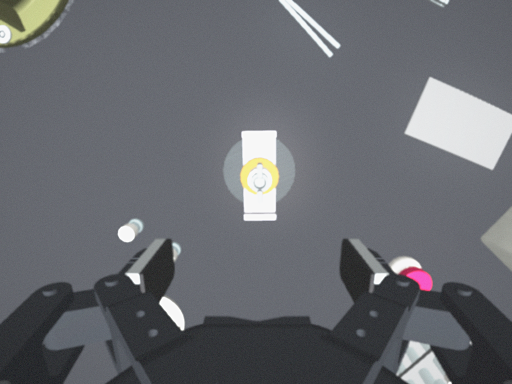

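The wrist view is consistent: the stack is at (260,178), the bracket lines up with the tool's x, and the fingers straddle it. Next I'll descend on the nut.

```bash
python3 -m jog '[[0,0.15,0.1,7,-0.009],[0,0.15,0.1,11,-0.009],[0.3,0.15,0.1,13,-0.009],[0.4,0.15,0.1,14,-0.009],[0.4,0.15,0.1,14.2,-0.009]]'; python3 go.py 443.7 -8.6 75.5 129.5
```

```text
clock: 2.3
tool_pos: [0.4421, -0.0094, 0.0768]
eef_rot: [-0.001, 0.427, 0.904, -0.0]
wrist_force: [-0.5, 0.2, -0.1]
grip_width: 0.0508
gripper_force: 0.0
shift cm [-0.04  0.18  0.13] turn -0.0 | pos [442.1  -9.4  76.8] yaw 129.5 tiltz -1.0 t 2.3 w 50.8 gf 0.0
```

```bash
python3 -m jog '[[0.5,0,0.15,0.1,0],[0.6,0,0.15,0.1,0],[1,0,0.15,0.1,0],[1,0,0.15,0.1,0],[1,0,0.15,0.1,0]]';  python3 -m jog '[[1,0,0,0,0],[1,0,0,0,0],[1,0,0,0,0]]'; python3 go.py 443.7 -8.6 75.5 129.5
```

```text
clock: 2.8
tool_pos: [0.4447, -0.0074, 0.077]
eef_rot: [0.0, 0.425, 0.905, 0.0]
wrist_force: [0.1, 0.9, -0.7]
grip_width: -0.0001
gripper_force: 0.0
clock: 3.1
tool_pos: [0.4441, -0.0075, 0.0764]
eef_rot: [-0.0, 0.425, 0.905, -0.0]
wrist_force: [-0.5, -0.4, -0.1]
grip_width: -0.0001
gripper_force: 0.0
shift cm [-0.06 -0.11  0.09] turn 0.003 | pos [444.1  -7.5  76.4] yaw 129.7 tiltz -1.0 t 3.1 w -0.1 gf 0.0
```

```bash
python3 - <<'E'
from h import *
a=cam('wrist')['color'][100:384,100:412]; b=cam('scene')['color'][120:220,150:300]
b=cv2.resize(b,None,fx=2.84,fy=2.84,interpolation=cv2.INTER_CUBIC)
cv2.imwrite('pics/g0.png',np.hstack([a,b[:284]])[...,::-1])
E
```

```text
(no output)
```

View pics/g0.png

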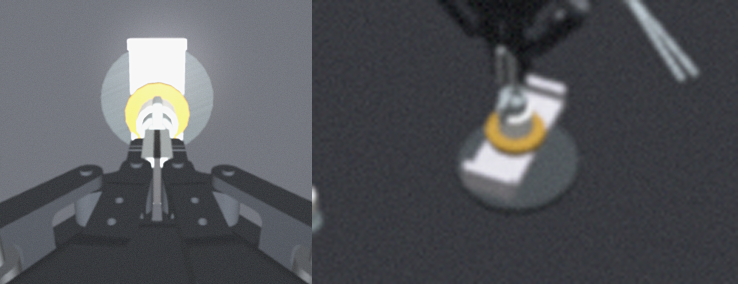

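```bash
python3 - <<'E'
from h import *
for n in('wrist','scene'):
    c=cam(n); P=pts(c); Z=P[...,2]; near=np.hypot(P[...,0]-.444,P[...,1]+.0085)<.045
    u=np.array([np.cos(np.radians(-50.6)),np.sin(np.radians(-50.6))]); L=((P[...,:2]-[.444,-.0085])@u)*1000; W=((P[...,:2]-[.444,-.0085])@[-u[1],u[0]])*1000
    for lo,hi in((.045,.056),(.056,.066),(.066,.073),(.073,.08),(.08,.087),(.087,.093),(.093,.1),(.1,.11)):
        k=near&(Z>lo)&(Z<hi)
        if k.sum()>3: print(n,lo,k.sum(),'L',np.percentile(L[k],[3,50,97]).round(),'W',np.percentile(W[k],[3,50,97]).round(),c['color'][k].mean(0).round())
c=cam('wrist'); save(c,'tmp'); d=cv2.resize(c['color'][150:300,180:340],None,fx=4,fy=4,interpolation=cv2.INTER_CUBIC); cv2.imwrite('pics/g1.png',d[...,::-1])
E
```

```text
wrist 0.045 1558 L [-22. -10.  14.] W [-22.  -0.  22.] [246. 242. 160.]
wrist 0.056 102 L [-13. -11.  -2.] W [-13.  -4.  13.] [227. 224. 215.]
wrist 0.066 230 L [-13.  -8.   4.] W [-13.  -4.  13.] [244. 244. 244.]
wrist 0.073 165 L [-21.  -7.   3.] W [-12.  -2.  12.] [236. 237. 235.]
wrist 0.08 244 L [-22.  -6.   1.] W [-10.  -0.  10.] [222. 224. 224.]
wrist 0.087 139 L [-22.  -6.   2.] W [-10.   0.   9.] [232. 233. 233.]
wrist 0.093 263 L [-22. -15.  -8.] W [-3.  0.  3.] [244. 245. 245.]
wrist 0.1 38 L [-11. -11. -10.] W [-6.  0.  6.] [185. 191. 192.]
scene 0.045 169 L [-15.  11.  23.] W [-20.   9.  23.] [179. 148.  86.]
scene 0.056 39 L [-6. 12. 15.] W [-8.  7. 15.] [137. 132. 123.]
scene 0.066 30 L [-5.  8. 14.] W [-8. 10. 14.] [189. 188. 186.]
scene 0.073 34 L [-7.  6. 23.] W [-1.  4. 12.] [134. 138. 139.]
scene 0.08 51 L [-18.  -1.  22.] W [-7.  4. 12.] [128. 134. 138.]
scene 0.087 13 L [-15.  18.  22.] W [-2.  4.  5.] [114. 119. 121.]
scene 0.093 14 L [ 8. 16. 22.] W [-1.  2.  5.] [161. 170. 175.]
scene 0.1 16 L [ 3.  9. 12.] W [-8.  3. 10.] [83. 86. 88.]
```

View pics/g1.png

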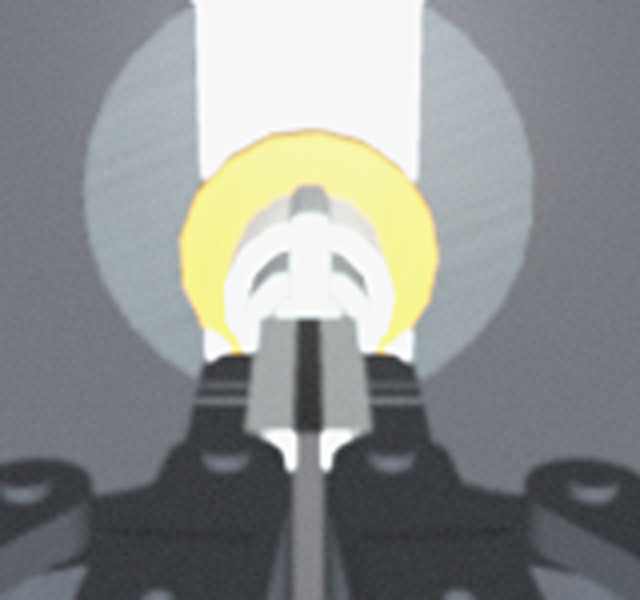

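```bash
python3 - <<'E'
from h import *
c=cam('wrist'); P=pts(c)*1000
for u in(248,257,268):
    for v in range(206,264,4): print(u,v,P[v,u].round(0),c['color'][v,u], end=' ; ')
    print()
E
```

```text
248 206 [432.  -3.  71.] [243 243 241] ; 248 210 [433.  -4.  73.] [247 247 247] ; 248 214 [434.  -5.  77.] [194 199 198] ; 248 218 [434.  -5.  86.] [203 213 215] ; 248 222 [435.  -6.  87.] [247 247 247] ; 248 226 [437.  -8.  87.] [242 245 245] ; 248 230 [433.  -3. 111.] [163 168 168] ; 248 234 [434.  -3. 115.] [166 171 172] ; 248 238 [434.  -3. 119.] [160 166 166] ; 248 242 [434.  -2. 125.] [163 169 167] ; 248 246 [434.  -2. 130.] [165 169 168] ; 248 250 [434.  -3. 133.] [165 171 171] ; 248 254 [434.  -2. 138.] [168 172 173] ; 248 258 [434.  -2. 141.] [251 251 251] ; 248 262 [434.  -1. 147.] [59 62 66] ; 
257 206 [431.   7.  97.] [247 247 247] ; 257 210 [433.   5.  97.] [247 247 247] ; 257 214 [434.   4.  97.] [247 247 247] ; 257 218 [436.   2.  98.] [247 247 247] ; 257 222 [437.  -0.  97.] [247 247 247] ; 257 226 [439.  -2.  96.] [247 247 247] ; 257 230 [437.  -0. 109.] [81 82 83] ; 257 234 [437.   0. 116.] [65 66 63] ; 257 238 [437.   0. 121.] [68 67 67] ; 257 242 [437.   0. 125.] [60 59 62] ; 257 246 [438.  -0. 128.] [60 59 60] ; 257 250 [437.   0. 134.] [57 55 57] ; 257 254 [437.   0. 138.] [55 54 52] ; 257 258 [437.   0. 142.] [104 106 108] ; 257 262 [439.  -2. 141.] [134 135 137] ; 
268 206 [442.   5.  68.] [232 232 228] ; 268 210 [443.   4.  72.] [247 247 247] ; 268 214 [445.   2.  73.] [249 249 249] ; 268 218 [445.   2.  81.] [162 168 167] ; 268 222 [445.   2.  88.] [248 249 249] ; 268 226 [446.  -0.  87.] [247 247 247] ; 268 230 [442.   4. 110.] [181 188 188] ; 268 234 [441.   4. 116.] [165 169 169] ; 268 238 [441.   4. 121.] [168 174 173] ; 268 242 [441.   4. 126.] [165 171 173] ; 268 246 [441.   4. 131.] [162 169 169] ; 268 250 [441.   3. 133.] [163 169 170] ; 268 254 [441.   3. 138.] [166 173 173] ; 268 258 [441.   3. 141.] [193 201 201] ; 268 262 [440.   4. 147.] [56 60 63] ;
```

```bash
cat > tip.py <<'E'
from h import *
s=robot.observe(); T=s['tool_pos']*1000
for n in('wrist','scene','top'):
    c=cam(n); P=pts(c)*1000; k=(np.hypot(P[...,0]-T[0],P[...,1]-T[1])<35)&(P[...,2]>104)&(c['z_map']>0)
    z=P[...,2][k]; print(n,k.sum(),'TCP',T.round(1),'w',s['grip_width'],'lowest z',np.percentile(z,[0,1,5,20,50]).round(1) if k.sum() else '')
E
python3 -m jog '[[1,0,0,-5,0],[1,0,0,-8,0],[1,0,0,-8,0],[1,0,0,-8,0]]'; python3 tip.py;  python3 -m jog '[[0.7,0,0,0,0],[0.7,0,0,0,0],[0.7,0,0,0,0]]'; python3 tip.py
```

```text
clock: 3.8
tool_pos: [0.4449, -0.0075, 0.1568]
eef_rot: [0.001, 0.425, 0.905, 0.0]
wrist_force: [0.0, -0.1, -0.8]
grip_width: -0.0002
gripper_force: 0.0
wrist 26354 TCP [444.9  -7.5 156.8] w -0.0002172559949558612 lowest z [187.8 197.  220.5 240.  265.3]
scene 2052 TCP [444.9  -7.5 156.8] w -0.0002172559949558612 lowest z [182.1 189.5 203.3 237.5 287.6]
top 17164 TCP [444.9  -7.5 156.8] w -0.0002172559949558612 lowest z [674.7 679.8 684.5 689.4 691.6]
clock: 4.25
tool_pos: [0.4439, -0.0075, 0.1559]
eef_rot: [-0.0, 0.425, 0.905, -0.0]
wrist_force: [-0.9, 0.7, -0.1]
grip_width: 0.0255
gripper_force: 0.0
wrist 22827 TCP [443.9  -7.5 155.9] w 0.025543511133526157 lowest z [182.8 192.4 208.1 238.1 268.2]
scene 1705 TCP [443.9  -7.5 155.9] w 0.025543511133526157 lowest z [181.7 187.1 196.4 227.6 274.5]
top 17638 TCP [443.9  -7.5 155.9] w 0.025543511133526157 lowest z [676.8 681.1 685.8 690.3 692.5]
```

The gripper closed on air. Two cameras put the real fingertips about 30 mm above the reported TCP, so the reported tool z is off by about 31 mm. The nut is undisturbed. I'll aim with tip z = TCP z + 31 mm.

```bash
python3 -m jog '[[0.4,0,-0.1,0,0],[0.4,0,-0.1,0,0],[0.4,0,-0.1,0,0]]'; python3 -m jog '[[0.4,0,0,4,0],[0.4,0,0,8,0],[0.4,0,0,9.5,0],[0.4,0,0,10.7,0],[0.4,0,0,10.7,0]]'; python3 go.py 444 -8.5 47 129.4; python3 - <<'E'
from h import *
c=cam('wrist');P=pts(c)*1000; save(c,'d0')
u=np.array([np.cos(np.radians(-50.6)),np.sin(np.radians(-50.6))]); L=(P[...,:2]-[444,-8.5])@u; W=(P[...,:2]-[444,-8.5])@[-u[1],u[0]]
k=(abs(L+11)<4)&(abs(W)>22)&(abs(W)<36)&(P[...,2]>60); print(k.sum(),np.percentile(P[...,2][k],[0,1,3,10]).round(1))
for s in(1,-1):
  q=k&(W*s>0); print('inner',np.percentile(abs(W[q]),[1,5]))
E
```

```text
clock: 4.7
tool_pos: [0.4435, -0.0082, 0.1565]
eef_rot: [0.0, 0.425, 0.905, 0.0]
wrist_force: [0.2, 0.2, -0.3]
grip_width: 0.0512
gripper_force: 0.0
clock: 5.2
tool_pos: [0.4425, -0.0081, 0.0483]
eef_rot: [-0.001, 0.425, 0.905, -0.0]
wrist_force: [0.2, 0.2, -0.2]
grip_width: 0.051
gripper_force: 0.0
shift cm [-0.13  0.09  0.13] turn 0.004 | pos [442.5  -8.1  48.3] yaw 129.6 tiltz -1.0 t 5.2 w 51.0 gf 0.0
4549 [80.3 84.1 87.4 97. ]
inner [22.32513371 23.29849521]
inner [24.66737315 25.86791792]
```

```bash
python3 -m jog '[[0.6,0,0.05,0.15,0],[0.8,0,0.05,0.15,0],[1,0,0.05,0.15,0],[1,0,0.05,0.15,0],[1,0,0.05,0.15,0]]';  python3 -m jog '[[1,0,0,0,0],[1,0,0,0,0]]'; python3 go.py 444 -8.5 47 129.4
```

```text
clock: 5.75
tool_pos: [0.4451, -0.0078, 0.0491]
eef_rot: [0.001, 0.425, 0.905, 0.0]
wrist_force: [-0.8, 0.5, 5.7]
grip_width: 0.0189
gripper_force: 58.8
clock: 5.95
tool_pos: [0.445, -0.0078, 0.0491]
eef_rot: [0.001, 0.425, 0.905, 0.0]
wrist_force: [-1.0, -0.8, 5.9]
grip_width: 0.019
gripper_force: 58.8
shift cm [ 0.01 -0.12  0.21] turn 0.004 | pos [445.   -7.8  49.1] yaw 129.6 tiltz -1.0 t 5.95 w 19.0 gf 58.75140303745866
```

```bash
python3 -m jog '[[1,0,0,-0.5,0],[1,0,0,-2,0],[1,0,0,-4,0],[1,0,0,-7,0],[1,0,0,-9,0]]'; python3 -m jog '[[1,0,0,-2,0],[1,0,0,-2,0]]'; python3 go.py 464 -303.3 160 129.4; python3 - <<'E'
from h import *
c=cam('scene'); b=cv2.resize(c['color'][100:220,150:310],None,fx=4,fy=4,interpolation=cv2.INTER_CUBIC)
a=cam('wrist')['color'][100:384,100:412]; a=cv2.resize(a,(160,146))
cv2.imwrite('pics/l0.png',np.hstack([b,np.vstack([a,np.zeros((480-146,160,3),np.uint8)])])[...,::-1])
E
```

```text
clock: 6.45
tool_pos: [0.4444, -0.0078, 0.14]
eef_rot: [0.001, 0.425, 0.905, 0.0]
wrist_force: [0.5, 0.1, -0.8]
grip_width: 0.0187
gripper_force: 58.7
clock: 6.65
tool_pos: [0.4459, -0.0078, 0.1608]
eef_rot: [0.002, 0.425, 0.905, 0.001]
wrist_force: [0.7, -0.1, -0.6]
grip_width: 0.0187
gripper_force: 58.8
shift cm [-23.9  -17.46   0.09] turn 0.004 | pos [445.9  -7.8 160.8] yaw 129.7 tiltz -1.0 t 6.65 w 18.7 gf 58.754362631589174
```

View pics/l0.png

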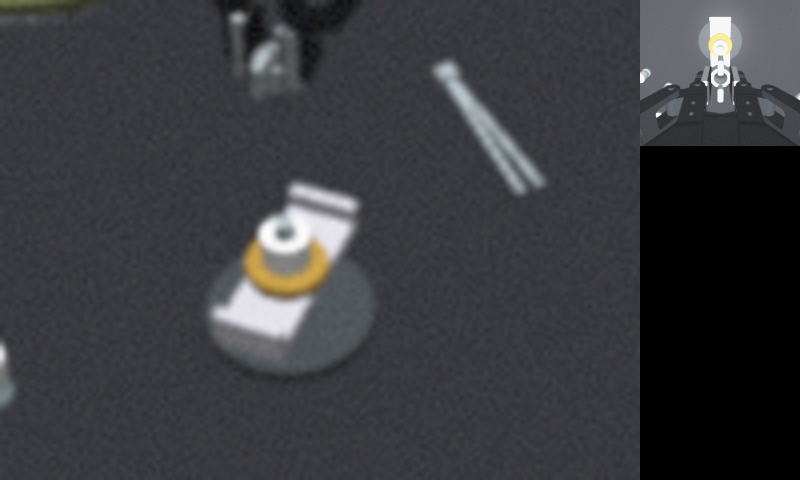

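The nut is held at (268,65) in the crop, and the spacer, disc and bracket are still seated. I'll measure the nut's height in the hand.

```bash
cat > held.py <<'E'
import sys; from h import *
from scipy.spatial.transform import Rotation as R
lo,hi,Lm=map(float,sys.argv[1:4])
s=robot.observe(); q=s['eef_rot']; M=R.from_quat([*q[1:],q[0]]).as_matrix()
c=cam('wrist'); P=pts(c); D=(P-s['tool_pos'])@M*1000
k=(abs(D[...,1])<float(sys.argv[4]))&(abs(D[...,0])<Lm)&(D[...,2]<-lo)&(D[...,2]>-hi)&(c['color'].min(-1)>40)
print('TCPz',s['tool_pos'][2]*1000)
for a in range(int(-Lm),int(Lm),4):
    w=k&(D[...,0]>=a)&(D[...,0]<a+4)
    if w.sum()>4: print('x',a,w.sum(),'height above TCP pct',np.percentile(-D[...,2][w],[2,25,50,75,98]).round(1),'ymed',np.median(D[...,1][w]).round(1))
E
python3 held.py -10 100 28 9
```

```text
TCPz 157.95745317295493
x -24 19 height above TCP pct [46.2 46.9 47.3 47.8 48.1] ymed -1.0
x -20 84 height above TCP pct [45.9 47.2 47.7 48.1 48.9] ymed -0.5
x -16 80 height above TCP pct [45.7 47.2 47.6 48.1 49. ] ymed -0.5
x -12 182 height above TCP pct [35.  39.2 47.  48.2 63.7] ymed 0.5
x -8 506 height above TCP pct [24.9 31.5 37.3 39.  62.4] ymed -0.5
x -4 149 height above TCP pct [26.3 35.2 37.9 39.4 65.2] ymed 6.0
x 0 97 height above TCP pct [36.8 37.8 38.4 47.8 65. ] ymed 7.7
x 4 236 height above TCP pct [26.6 36.5 37.7 38.7 64.7] ymed 5.6
x 8 289 height above TCP pct [25.5 33.6 38.5 48.2 97.2] ymed 0.9
x 12 103 height above TCP pct [45.6 47.1 47.8 48.2 49.7] ymed -0.5
x 16 116 height above TCP pct [42.3 47.2 47.7 48.2 98.4] ymed -0.5
x 20 168 height above TCP pct [29.6 36.  41.4 46.6 48.4] ymed -0.5
```

```bash
python3 -m jog '[[1,-23.9,-17.5,0,0],[1,-23.9,-17.5,0,0],[1,-23.9,-17.5,0,0],[1,-23.9,-17.5,0,0],[1,-23.9,-17.5,0,0]]' >/dev/null; python3 go.py 464 -303.3 -5 129.4
```

```text
shift cm [-3.85 -2.35 16.13] turn 0.004 | pos [ 457.7 -258.9  156.4] yaw 129.6 tiltz -1.0 t 7.3 w 19.0 gf 58.78691492602229
```

```bash
python3 -m jog '[[1,-3.85,-2.35,0,0],[1,-3.85,-2.35,4,0],[1,-3.85,-2.35,8,0],[1,-3.85,-2.35,12,0],[1,-3.85,-2.35,15,0]]' >/dev/null; python3 go.py 464 -303.3 -19 129.4; python3 - <<'E'
from h import *
c=cam('wrist');P=pts(c)*1000; save(c,'p0')
k=(np.hypot(P[...,0]-464,P[...,1]+303)<60)&(P[...,2]>8)&(P[...,2]<18); q=P[k][:,:2].astype(np.float32)
h=cv2.convexHull(q); print(k.sum(),cv2.minEnclosingCircle(h))
E
```

```text
shift cm [-0.29 -0.07  2.29] turn 0.004 | pos [ 462.8 -300.7    3.9] yaw 129.6 tiltz -1.0 t 7.8 w 19.1 gf 58.792296554893255
3696 ((463.8815612792969, -303.822998046875), 49.7906494140625)
```

View pics/p0.png

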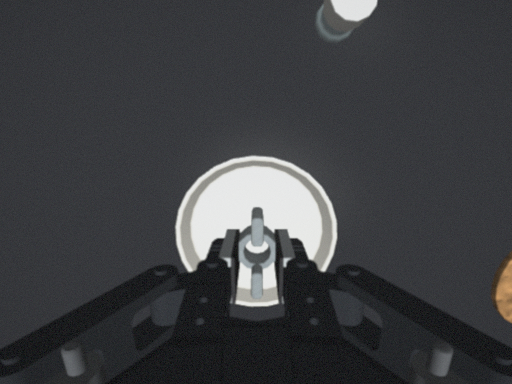

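The nut hangs upright at (257,250) over the dish, whose rim is centred at about (256,228). The fitted circle gives (463.9,-303.8), radius 49.8, which matches the given size. I'll lower and release.

```bash
python3 -m jog '[[1,-0.3,-0.1,1.2,0],[1,-0.3,-0.1,2,0],[1,-0.3,-0.1,2.2,0],[1,-0.3,-0.1,2.2,0]]'; python3 go.py 464 -303.6 -19 129.4
```

```text
clock: 8.25
tool_pos: [0.4671, -0.3053, -0.0134]
eef_rot: [0.001, 0.425, 0.905, -0.0]
wrist_force: [0.5, -0.3, 0.2]
grip_width: 0.0191
gripper_force: 58.8
shift cm [ 0.33 -0.13  0.56] turn 0.004 | pos [ 467.1 -305.3  -13.4] yaw 129.6 tiltz -1.0 t 8.25 w 19.1 gf 58.813639506697655
```

```bash
python3 -m jog '[[1,0.1,-0.1,0.5,0],[1,0.1,-0.1,0.5,0],[1,0.1,-0.1,0.5,0]]'; python3 go.py 464 -303.6 -19 129.4; python3 -c "
from h import *
print(robot.observe()['joints'].round(3))"
```

```text
clock: 8.55
tool_pos: [0.4652, -0.3049, -0.0187]
eef_rot: [0.0, 0.425, 0.905, -0.0]
wrist_force: [0.5, -0.4, -0.4]
grip_width: 0.019
gripper_force: 58.9
shift cm [ 0.17 -0.01  0.03] turn 0.004 | pos [ 465.2 -304.9  -18.7] yaw 129.7 tiltz -1.0 t 8.55 w 19.0 gf 58.855132050812244
[-0.58   0.422 -0.448  0.701 -0.     0.299]
```

```bash
python3 -m jog '[[0.6,0,0,0,0],[0.55,0,0,0,0],[0.5,0,0,0,0],[0.5,0,0,0,0]]'; python3 -m jog '[[0.5,0,0,-1,0],[0.5,0,0,-3,0],[0.5,0,0,-6,0],[0.4,0,0,-10,0],[0.4,0,0,-14,0]]';python3 -m jog '[[0.4,0,0,-4,0],[0.4,0,0,-4,0]]'; python3 go.py 444 -8.5 150 129.4; python3 - <<'E'
from h import *
c=cam('wrist');P=pts(c)*1000; 
k=(np.hypot(P[...,0]-464,P[...,1]+303)<30)
for lo,hi in((14,21),(24,32)):
  q=P[k&(P[...,2]>lo)&(P[...,2]<hi)]; print(len(q),((q.min(0)+q.max(0))/2).round(1),q.max(0)-q.min(0),np.median(q,0).round(1))
E
```

```text
clock: 8.95
tool_pos: [0.4651, -0.3048, -0.019]
eef_rot: [0.0, 0.425, 0.905, -0.0]
wrist_force: [0.3, 0.0, 0.0]
grip_width: 0.0425
gripper_force: 0.0
clock: 9.45
tool_pos: [0.4646, -0.3045, 0.1228]
eef_rot: [-0.0, 0.425, 0.905, 0.0]
wrist_force: [0.2, -1.5, -0.3]
grip_width: 0.0514
gripper_force: 0.0
clock: 9.65
tool_pos: [0.4685, -0.307, 0.1678]
eef_rot: [0.005, 0.425, 0.905, -0.001]
wrist_force: [0.7, -1.4, 0.2]
grip_width: 0.0513
gripper_force: 0.0
shift cm [24.56 17.16  1.59] turn 0.004 | pos [ 468.5 -307.   167.8] yaw 129.7 tiltz -0.9999 t 9.65 w 51.3 gf 0.0
147 [ 461.9 -301.9   17.6] [25.22554153 28.40336324  6.55552716] [ 464.4 -305.7   19. ]
129 [ 464.3 -305.4   27.5] [29.71412565 34.76844824  6.52058394] [ 467.5 -310.4   29. ]
```

```bash
python3 -m jog '[[0.4,24.5,17.2,1,0],[0.4,24.5,17.2,1,0],[0.4,24.5,17.2,1,0],[0.4,24.5,17.2,1,0],[0.4,24.5,17.2,1,0]]'>/dev/null; python3 go.py 444 -8.5 100 129.4
```

```text
shift cm [3.48 2.93 5.17] turn 0.004 | pos [443.7 -53.9 151.7] yaw 129.6 tiltz -1.0 t 10.2 w 51.4 gf 0.0
```

```bash
python3 -m jog '[[0.4,3.5,2.9,0,0],[0.4,3.5,2.9,0,0],[0.4,3.5,2.9,3,0],[0.4,3.5,2.9,5,0],[0.4,3.5,2.9,5,0]]'>/dev/null; python3 go.py 444 -8.5 29 129.4; python3 - <<'E'
from h import *
c=cam('wrist');P=pts(c)*1000; k=(np.hypot(P[...,0]-444,P[...,1]+8.5)<30)
for lo,hi in((68,76),(46.5,54)):
  q=P[k&(P[...,2]>lo)&(P[...,2]<hi)]; print(len(q),cv2.minEnclosingCircle(cv2.convexHull(q[:,:2].astype(np.float32))))
k=(np.hypot(P[...,0]-444,P[...,1]+8.5)<58)&(P[...,2]>32)&(P[...,2]<46)
b=cv2.minAreaRect(P[k][:,:2].astype(np.float32)); print(b)
E
```

```text
shift cm [0.01 0.32 7.07] turn 0.004 | pos [442.  -10.6  99.7] yaw 129.6 tiltz -1.0 t 10.7 w 51.5 gf 0.0
809 ((444.0984191894531, -8.599771499633789), 13.90562915802002)
1360 ((443.9232482910156, -8.705601692199707), 23.950218200683594)
((442.2194519042969, -6.252342224121094), (40.136314392089844, 103.96839904785156), 39.83308410644531)
```

```bash
python3 -m jog '[[0.4,0,0.2,3,0],[0.4,0,0.2,5.5,0],[0.4,0,0.2,7,0],[0.4,0,0.2,7,0],[0.4,0,0.2,7,0]]'; python3 go.py 444 -8.6 29 129.4
```

```text
clock: 11.25
tool_pos: [0.4472, -0.0094, 0.0335]
eef_rot: [0.0, 0.426, 0.905, 0.0]
wrist_force: [0.2, 0.5, -0.8]
grip_width: 0.051
gripper_force: 0.0
shift cm [ 0.27 -0.19  0.45] turn 0.004 | pos [447.2  -9.4  33.5] yaw 129.6 tiltz -1.0 t 11.25 w 51.0 gf 0.0
```

```bash
python3 -m jog '[[0.4,0.1,-0.1,0.3,0],[0.4,0.1,-0.1,0.3,0],[0.4,0.1,-0.1,0.3,0]]'>/dev/null; python3 go.py 444 -8.6 29 129.4
```

```text
shift cm [ 0.14 -0.11  0.12] turn 0.004 | pos [445.7  -8.9  30.2] yaw 129.6 tiltz -1.0 t 11.55 w 51.5 gf 0.0
```

```bash
python3 -m jog '[[0.6,0.05,-0.05,0.1,0],[0.7,0.05,-0.05,0.1,0],[1,0.05,-0.05,0.1,0],[1,0.05,-0.05,0.1,0],[1,0.05,-0.05,0.1,0]]';  python3 -m jog '[[1,0,0,0,0],[1,0,0,-0.5,0],[1,0,0,-2.5,0],[1,0,0,-5.5,0],[1,0,0,-8.5,0]]'; python3 -m jog '[[1,0,0,-3.5,0],[1,0,0,-3.5,0]]';python3 go.py 434 332 150 129.4; python3 held.py -10 100 28 14
```

```text
clock: 12.05
tool_pos: [0.4447, -0.0088, 0.0291]
eef_rot: [0.0, 0.425, 0.905, 0.0]
wrist_force: [-1.4, -0.2, 6.1]
grip_width: 0.0258
gripper_force: 58.6
clock: 12.55
tool_pos: [0.4439, -0.0088, 0.1144]
eef_rot: [-0.001, 0.425, 0.905, -0.0]
wrist_force: [0.2, -0.1, -0.9]
grip_width: 0.0257
gripper_force: 59.4
clock: 12.75
tool_pos: [0.4479, -0.0089, 0.1532]
eef_rot: [0.003, 0.425, 0.905, 0.002]
wrist_force: [0.5, 0.6, 0.0]
grip_width: 0.0254
gripper_force: 59.4
shift cm [27.13 20.68  0.3 ] turn 0.004 | pos [447.9  -8.9 153.2] yaw 129.6 tiltz -1.0 t 12.75 w 25.4 gf 59.43171847611666
TCPz 153.18023947902964
x -16 8 height above TCP pct [43.  43.2 43.3 43.4 43.5] ymed 0.7
x -12 312 height above TCP pct [39.1 43.6 44.3 52.2 66. ] ymed 0.2
x -8 748 height above TCP pct [24.5 35.  43.1 44.4 71.5] ymed -0.5
x -4 424 height above TCP pct [26.6 42.8 44.  54.  72.4] ymed 5.4
x 0 327 height above TCP pct [42.5 43.9 44.7 62.1 72.7] ymed 7.8
x 4 476 height above TCP pct [27.6 43.3 44.1 52.1 76.7] ymed 5.4
x 8 820 height above TCP pct [26.1 41.3 44.  55.1 95.4] ymed 4.3
x 12 479 height above TCP pct [24.2 31.4 37.6 42.6 85.5] ymed -0.6
x 16 215 height above TCP pct [93.1 95.2 97.1 98.7 99.9] ymed 11.4
```

```bash
python3 -m jog '[[1,27.1,20.7,0,0],[1,27.1,20.7,0,0],[1,27.1,20.7,0,0],[1,27.1,20.7,0,0],[1,27.1,20.7,0,0]]'>/dev/null; python3 go.py 434 332 0 129.4
```

```text
shift cm [ 6.85  5.77 14.74] turn 0.004 | pos [433.4 242.5 147.5] yaw 129.6 tiltz -1.0 t 13.3 w 25.4 gf 59.44203458726406
```

```bash
python3 -m jog '[[1,6.9,5.8,0,0],[1,6.9,5.8,0,0],[1,6.9,5.8,4,0],[1,6.9,5.8,8,0],[1,6.9,5.8,10,0]]'>/dev/null; python3 -m jog '[[1,0,0,0,0],[1,0,0,0,0]]'>/dev/null; python3 go.py 434 332 -17.5 129.4; python3 - <<'E'
from h import *
c=cam('wrist');P=pts(c)*1000; 
k=((np.hypot(P[...,0]-434,P[...,1]-332)<72)&(P[...,2]>7)&(P[...,2]<18)).astype(np.uint8)
q=P[k>0][:,:2].astype(np.float32); print(len(q),cv2.minAreaRect(q)); save(c,'p1')
c=cam('top');P=pts(c)*1000; k=(np.hypot(P[...,0]-444,P[...,1]+8.5)<30)
q=P[k&(P[...,2]>46)&(P[...,2]<56)]; print(len(q),q.mean(0))
E
```

```text
shift cm [0.14 0.04 6.56] turn 0.004 | pos [434.7 330.7  48.1] yaw 129.6 tiltz -1.0 t 14.0 w 25.5 gf 59.447817765176296
1983 ((434.2485656738281, 332.5045166015625), (92.70901489257812, 92.42298126220703), 17.77829360961914)
337 [443.75046221  -8.43797029  50.34403564]
```

View pics/p1.png

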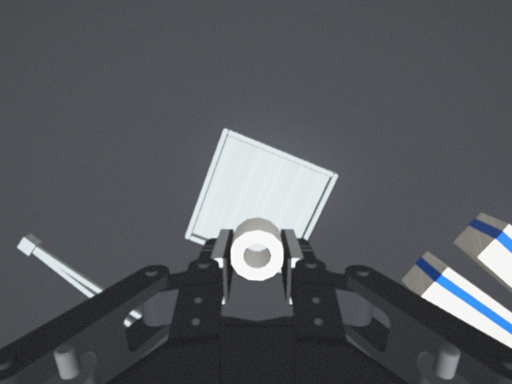

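The spacer hangs upright at (258,255) above the tray. The tray fit is (434.2,332.5), 92.5 mm square, which agrees with the given size. I'll lower and release.

```bash
python3 -m jog '[[1,0.15,0.05,3,0],[1,0.15,0.05,5,0],[1,0.15,0.05,6.3,0],[1,0.15,0.05,6.5,0],[1,0.15,0.05,6.5,0]]'>/dev/null; python3 -m jog '[[1,0,0,0,0],[1,0,0,0,0]]'; python3 go.py 434.2 332.3 -17.5 129.4
```

```text
clock: 14.8
tool_pos: [0.4355, 0.3332, -0.0153]
eef_rot: [0.0, 0.425, 0.905, 0.001]
wrist_force: [0.8, 0.6, -0.4]
grip_width: 0.0255
gripper_force: 59.5
shift cm [ 0.01 -0.16  0.22] turn 0.004 | pos [435.5 333.2 -15.3] yaw 129.6 tiltz -1.0 t 14.8 w 25.5 gf 59.485285095870495
```

```bash
python3 -m jog '[[1,0,-0.1,0.2,0],[1,0,-0.1,0.2,0],[1,0,-0.1,0.2,0]]'; python3 -m jog '[[0.6,0,0,0,0],[0.5,0,0,0,0],[0.5,0,0,0,0],[0.5,0,0,0,0]]'; python3 -m jog '[[0.5,0,0,-1,0],[0.5,0,0,-3,0],[0.5,0,0,-6,0],[0.2,0,0,-10,0],[0.2,0,0,-14,0]]';python3 -m jog '[[0.2,0,0,-3,0],[0.2,0,0,-3,0],[0.2,0,0,-3,0]]'; python3 go.py 444 -8.5 150 129.4; python3 - <<'E'
from h import *
c=cam('wrist');P=pts(c)*1000; k=(np.hypot(P[...,0]-434,P[...,1]-332)<30)
q=P[k&(P[...,2]>22)&(P[...,2]<31)]; print(len(q),cv2.minEnclosingCircle(cv2.convexHull(q[:,:2].astype(np.float32))),np.median(q,0))
E
```

```text
clock: 15.1
tool_pos: [0.4351, 0.3329, -0.0169]
eef_rot: [0.001, 0.425, 0.905, 0.001]
wrist_force: [-1.1, 0.2, 7.7]
grip_width: 0.0256
gripper_force: 60.3
clock: 15.5
tool_pos: [0.4337, 0.3318, -0.0186]
eef_rot: [-0.0, 0.425, 0.905, -0.0]
wrist_force: [-0.0, 0.3, 0.4]
grip_width: 0.0425
gripper_force: 0.0
clock: 16.0
tool_pos: [0.4335, 0.3316, 0.1234]
eef_rot: [-0.0, 0.425, 0.905, -0.0]
wrist_force: [0.4, 0.2, -0.4]
grip_width: 0.0681
gripper_force: 0.0
clock: 16.3
tool_pos: [0.4344, 0.3323, 0.1527]
eef_rot: [0.0, 0.425, 0.905, 0.001]
wrist_force: [-0.5, -0.8, -0.2]
grip_width: 0.0683
gripper_force: 0.0
shift cm [-26.86 -21.01   0.22] turn 0.004 | pos [434.4 332.3 152.7] yaw 129.6 tiltz -1.0 t 16.3 w 68.3 gf 0.0
384 ((433.82440185546875, 332.318603515625), 13.822073936462402) [433.6207676  332.7099561   26.83171976]
```

```bash
python3 -m jog '[[0.2,-26.9,-21,0,0],[0.2,-26.9,-21,0,0],[0.2,-26.9,-21,0,0],[0.2,-26.9,-21,0,0],[0.2,-26.9,-21,0,0]]'>/dev/null; python3 go.py 444 -8.6 70 129.4
```

```text
shift cm [-7.12 -5.3   8.01] turn 0.005 | pos [439.5  80.1 150. ] yaw 129.7 tiltz -1.0 t 16.85 w 68.2 gf 0.0
```

```bash
python3 -m jog '[[0.2,-7.1,-5.3,0,0],[0.2,-7.1,-5.3,0,0],[0.2,-7.1,-5.3,3,0],[0.2,-7.1,-5.3,6,0],[0.2,-7.1,-5.3,8,0]]'>/dev/null; python3 -m jog '[[0.2,0,0,0,0],[0.2,0,0,0,0]]'>/dev/null; python3 go.py 444 -8.6 7 129.4; python3 - <<'E'
from h import *
c=cam('wrist');P=pts(c)*1000; save(c,'d1'); k=(np.hypot(P[...,0]-444,P[...,1]+8.5)<30)
q=P[k&(P[...,2]>46.5)&(P[...,2]<55)]; print(len(q),cv2.minEnclosingCircle(cv2.convexHull(q[:,:2].astype(np.float32))))
u=np.array([np.cos(np.radians(-50.6)),np.sin(np.radians(-50.6))]); L=(P[...,:2]-[444,-8.5])@u; W=(P[...,:2]-[444,-8.5])@[-u[1],u[0]]
for s in(1,-1):
  k=(abs(L+11)<3)&(W*s>30)&(W*s<46)&(P[...,2]>80); print(k.sum(),np.percentile(P[...,2][k],[0,1,3,10]).round(1),np.percentile(abs(W[k]),[1,5,20]).round(1))
E
```

```text
shift cm [-0.15 -0.16  6.39] turn 0.004 | pos [444.5  -6.4  70.9] yaw 129.6 tiltz -1.0 t 17.55 w 68.3 gf 0.0
2749 ((444.0907287597656, -8.647649765014648), 23.994104385375977)
1823 [106.3 109.8 112.7 120. ] [30.2 31.  35.1]
1725 [107.7 110.3 112.9 120.7] [30.3 31.6 33.3]
```

```bash
python3 -m jog '[[0.2,-0.15,-0.15,3,0],[0.2,-0.15,-0.15,5,0],[0.2,-0.15,-0.15,6,0],[0.2,-0.15,-0.15,6.3,0],[0.2,-0.15,-0.15,6.3,0]]'>/dev/null; python3 -m jog '[[0.2,0,0,0,0],[0.2,0,0,0,0]]'; python3 go.py 444 -8.6 7 129.4
```

```text
clock: 18.3
tool_pos: [0.4464, -0.0085, 0.0095]
eef_rot: [0.001, 0.425, 0.905, 0.0]
wrist_force: [0.0, 0.5, -0.9]
grip_width: 0.0684
gripper_force: 0.0
shift cm [ 0.15 -0.19  0.25] turn 0.004 | pos [446.4  -8.5   9.5] yaw 129.7 tiltz -1.0 t 18.3 w 68.4 gf 0.0
```

```bash
python3 -m jog '[[0.2,0.1,-0.1,0.2,0],[0.2,0.1,-0.1,0.2,0],[0.2,0.1,-0.1,0.2,0],[0.2,0.1,-0.1,0.2,0]]' >/dev/null; python3 go.py 444 -8.6 7 129.4
```

```text
shift cm [-0.01 -0.02 -0.04] turn 0.004 | pos [444.1  -8.4   6.6] yaw 129.6 tiltz -1.0 t 18.7 w 68.3 gf 0.0
```

```bash
python3 -m jog '[[0.3,0,0,0,0],[0.5,0,0,0,0],[0.8,0,0,0,0],[1,0,0,0,0],[1,0,0,0,0]]';  python3 -m jog '[[1,0,0,0,0],[1,0,0,-0.5,0],[1,0,0,-2,0],[1,0,0,-4,0],[1,0,0,-7,0]]'; python3 -m jog '[[1,0,0,-5,0],[1,0,0,-6,0],[1,0,0,-6,0]]';python3 go.py 652.5 -200.5 140 129.4; python3 held.py -10 60 28 24; python3 - <<'E'
from h import *
c=cam('wrist');P=pts(c)*1000; save(c,'l1')
k=(np.hypot(P[...,0]-444,P[...,1]+8.5)<62)&(P[...,2]>32)&(P[...,2]<46)
print(cv2.minAreaRect(P[k][:,:2].astype(np.float32)))
E
```

```text
clock: 19.2
tool_pos: [0.4442, -0.0084, 0.0072]
eef_rot: [0.0, 0.425, 0.905, 0.0]
wrist_force: [-3.4, 0.2, 7.9]
grip_width: 0.0455
gripper_force: 59.9
clock: 19.7
tool_pos: [0.4423, -0.0084, 0.0761]
eef_rot: [-0.002, 0.425, 0.905, -0.001]
wrist_force: [0.2, -0.2, -2.2]
grip_width: 0.0461
gripper_force: 61.7
clock: 20.0
tool_pos: [0.4459, -0.0085, 0.1385]
eef_rot: [0.002, 0.425, 0.905, 0.001]
wrist_force: [0.1, -0.2, -1.2]
grip_width: 0.0454
gripper_force: 61.9
shift cm [-27.97   3.65  -0.05] turn 0.004 | pos [445.9  -8.5 138.5] yaw 129.6 tiltz -1.0 t 20.0 w 45.4 gf 61.88226501457393
TCPz 138.53953441976023
x -24 144 height above TCP pct [42.4 43.2 43.5 43.9 44.7] ymed -1.1
x -20 375 height above TCP pct [42.6 43.4 43.8 44.1 44.8] ymed -0.5
x -16 486 height above TCP pct [42.5 43.4 43.7 44.1 45. ] ymed -1.1
x -12 645 height above TCP pct [42.  43.3 43.8 44.3 56.8] ymed -0.5
x -8 730 height above TCP pct [36.3 42.6 43.6 44.1 49.2] ymed -1.1
x -4 534 height above TCP pct [38.9 43.3 43.8 44.3 53.7] ymed 5.1
x 0 514 height above TCP pct [42.5 43.5 43.9 44.4 52.6] ymed 5.9
x 4 648 height above TCP pct [40.2 43.3 43.8 44.3 55. ] ymed -1.8
x 8 844 height above TCP pct [36.2 43.3 43.8 44.4 57.2] ymed 2.4
x 12 638 height above TCP pct [38.7 43.4 43.7 44.2 45. ] ymed -1.5
x 16 573 height above TCP pct [37.4 43.1 43.7 44.1 45. ] ymed -0.6
x 20 474 height above TCP pct [36.2 40.3 42.8 43.6 44.7] ymed -0.6
((435.8677062988281, 1.2250747680664062), (40.14748764038086, 67.0930404663086), 39.66788101196289)
```

View pics/l1.png

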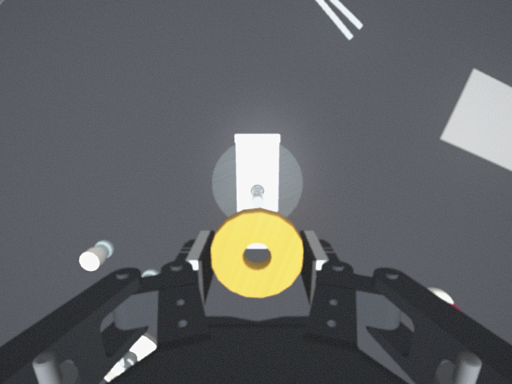

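The disc is level in the fingers at (257,253), and the bracket is still on the stud (stud tip at (257,190)). Now to the pad.

```bash
python3 -m jog '[[1,-28,3.65,0,0],[1,-28,3.65,0,0],[1,-28,3.65,0,0],[1,-28,3.65,0,0],[1,-28,3.65,0,0]]'>/dev/null; python3 -m jog '[[1,-4,0.5,0,0],[1,-4,0.5,0,0],[1,-4,0.5,2,0],[1,-4,0.5,5,0],[1,-4,0.5,5,0]]'>/dev/null; python3 go.py 652.5 -200.5 -27 129.4;  python3 - <<'E'
from h import *
c=cam('wrist');P=pts(c)*1000; save(c,'p2'); h=cv2.cvtColor(c['color'],cv2.COLOR_RGB2HSV)
k=(np.hypot(P[...,0]-652.5,P[...,1]+200)<50)&(P[...,2]<12)&(h[...,1]>100)
q=P[k]; print(len(q),cv2.minEnclosingCircle(cv2.convexHull(q[:,:2].astype(np.float32))),np.median(q,0))
E
```

```text
shift cm [ 0.11  0.41 10.65] turn 0.004 | pos [ 651.2 -204.4   79.6] yaw 129.7 tiltz -0.9999 t 21.1 w 45.6 gf 61.97951498441398
1904 ((655.5288696289062, -206.0400848388672), 43.1409912109375) [ 643.13779978 -193.18472656    7.13153785]
```

View pics/p2.png

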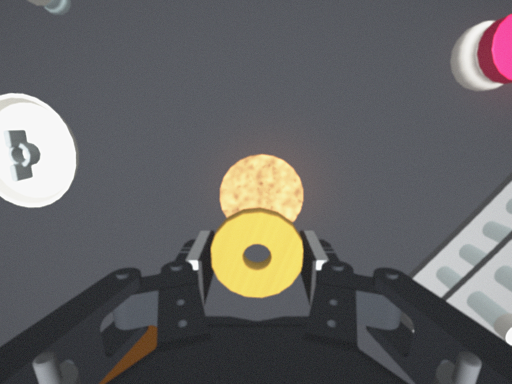

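The pad shows at about (261,193), partly hidden by the held disc at (257,253). Outliers spoiled the circle, so I'll fit its visible arc instead.

```bash
python3 - <<'E'
from h import *
from scipy.optimize import least_squares
c=cam('wrist'); h=cv2.cvtColor(c['color'],cv2.COLOR_RGB2HSV); m=((h[...,1]>60)&(h[...,2]>110)).astype(np.uint8)
m[:140]=0;m[206:]=0;m[:,:200]=0;m[:,320:]=0
k=max(cv2.findContours(m,0,cv2.CHAIN_APPROX_NONE)[0],key=cv2.contourArea)[:,0]; k=k[k[:,1]<203]
w=onplane(c,k[:,0],k[:,1],.006)[:,:2]*1000
r=least_squares(lambda p:np.hypot(w[:,0]-p[0],w[:,1]-p[1])-p[2],[652,-200,38],loss='soft_l1'); print(len(k),r.x,np.abs(r.fun).max())
E
python3 go.py 652.5 -200.5 -27 129.4
```

```text
137 [ 652.45080658 -201.60665929   38.01002772] 0.5956583511204059
shift cm [ 0.45  0.19 11.16] turn 0.005 | pos [ 654.4 -205.4   84.6] yaw 129.7 tiltz -1.0 t 21.2 w 46.2 gf 62.01672504656017
```

Fitted radius is 38.0 mm, as it should be; the pad centre is (652.5,-201.5).

```bash
python3 -m jog '[[1,0.2,0.3,4,0],[1,0.2,0.3,7,0],[1,0.2,0.3,9,0],[1,0.2,0.3,9.5,0],[1,0.2,0.3,9.5,0]]'>/dev/null; python3 -m jog '[[1,0,0,0,0],[1,0,0,0,0]]'>/dev/null; python3 go.py 652.5 -201.5 -27 129.4
```

```text
shift cm [ 0.56 -0.4   2.06] turn 0.004 | pos [ 659.1 -203.3   -6.3] yaw 129.7 tiltz -1.0 t 21.9 w 45.1 gf 62.01409852132201
```

```bash
python3 -m jog '[[1,0.3,-0.3,1,0],[1,0.3,-0.3,1.6,0],[1,0.3,-0.3,1.8,0],[1,0.3,-0.3,1.8,0],[1,0.3,-0.3,1.8,0]]'; python3 go.py 652.5 -201.5 -27 129.4
```

```text
clock: 22.4
tool_pos: [0.6533, -0.2026, -0.0227]
eef_rot: [0.001, 0.425, 0.905, -0.0]
wrist_force: [-10.3, 3.4, 27.2]
grip_width: 0.0453
gripper_force: 77.0
shift cm [0.13 0.01 0.43] turn 0.004 | pos [ 653.3 -202.6  -22.7] yaw 129.6 tiltz -1.0 t 22.4 w 45.3 gf 76.99877652805299
```

```bash
python3 -m jog '[[1,0,0,-0.2,0],[1,0,0,-0.2,0],[1,0,0,-0.2,0]]'; python3 held.py -10 60 24 18; python3 - <<'E'
from h import *
c=cam('wrist');P=pts(c)*1000; k=(np.hypot(P[...,0]-652.5,P[...,1]+201.5)<22)&(P[...,2]<40)
A=P[k]; z=np.median(A[:,2]); A=A[abs(A[:,2]-z)<3]; s=np.linalg.lstsq(np.c_[A[:,:2]-[652.5,-201.5],np.ones(len(A))],A[:,2],rcond=None)[0]; print('disc top',z,'slopes/center',s)
h=cv2.cvtColor(c['color'],cv2.COLOR_RGB2HSV); k=(np.hypot(P[...,0]-652.5,P[...,1]+201.5)<40)&(np.hypot(P[...,0]-652.5,P[...,1]+201.5)>28)&(h[...,1]>60); print('pad z',np.percentile(P[k][:,2],[10,30,50]))
E
```

```text
clock: 22.7
tool_pos: [0.6532, -0.2026, -0.0226]
eef_rot: [0.0, 0.425, 0.905, -0.0]
wrist_force: [-5.9, 1.8, 14.4]
grip_width: 0.0455
gripper_force: 70.5
TCPz -22.623880039584584
x -24 149 height above TCP pct [42.5 43.2 43.5 43.8 44.4] ymed -0.6
x -20 360 height above TCP pct [42.5 43.3 43.7 44.1 44.8] ymed -1.1
x -16 467 height above TCP pct [42.5 43.4 43.7 44.1 44.9] ymed -0.1
x -12 537 height above TCP pct [29.1 43.2 43.7 44.  44.8] ymed -0.6
x -8 739 height above TCP pct [29.1 36.6 43.  43.9 44.7] ymed -0.6
x -4 509 height above TCP pct [29.1 30.6 43.5 44.1 44.9] ymed 0.5
x 0 359 height above TCP pct [29.8 43.3 43.7 44.1 45.1] ymed 5.4
x 4 432 height above TCP pct [42.6 43.4 43.8 44.1 45. ] ymed 2.9
x 8 546 height above TCP pct [42.8 43.5 43.9 44.2 45.1] ymed -0.1
x 12 590 height above TCP pct [30.7 43.3 43.7 44.2 44.9] ymed 0.4
x 16 702 height above TCP pct [29.2 39.4 43.4 44.  44.8] ymed -0.1
x 20 911 height above TCP pct [28.8 29.9 37.1 42.9 44.6] ymed -0.1
disc top 21.02781138424864 slopes/center [-6.45594201e-04 -8.23993400e-04  2.10917264e+01]
pad z [6.11879647 6.73005013 7.10956109]
```

The disc is level with its underside at 11 mm. It's the fingertips that touch the cork, so tip offset is about +28.5 mm at this width. I'll relieve the force and release; the 5 mm flat drop is harmless against the 14 mm tolerance.

```bash
python3 -m jog '[[1,0,0,-0.2,0],[1,0,0,-0.2,0],[1,0,0,-0.2,0]]'; python3 -m jog '[[0.4,0,0,0,0],[0.35,0,0,0,0],[0.3,0,0,0,0],[0.25,0,0,0,0],[0.25,0,0,0,0]]'; python3 -m jog '[[0.2,0,0,-1,0],[0.2,0,0,-3,0],[0.2,0,0,-6,0],[0.2,0,0,-10,0],[0.2,0,0,-14,0]]';python3 -m jog '[[0.2,0,0,-3,0],[0.2,0,0,-3,0],[0.2,0,0,-3,0]]'; python3 go.py 444 -8.6 140 129.4; python3 - <<'E'
from h import *
c=cam('wrist');P=pts(c)*1000; k=(np.hypot(P[...,0]-652.5,P[...,1]+201.5)<35)
q=P[k&(P[...,2]>12.5)&(P[...,2]<24)]; print(len(q),cv2.minEnclosingCircle(cv2.convexHull(q[:,:2].astype(np.float32))),np.percentile(q[:,2],[2,50,98]))
E
```

```text
clock: 23.1
tool_pos: [0.6532, -0.2024, -0.0226]
eef_rot: [-0.0, 0.425, 0.905, -0.0]
wrist_force: [0.1, 0.7, 3.3]
grip_width: 0.0456
gripper_force: 64.5
clock: 23.6
tool_pos: [0.6533, -0.2024, -0.0225]
eef_rot: [-0.0, 0.425, 0.905, -0.0]
wrist_force: [0.1, 0.4, 0.4]
grip_width: 0.064
gripper_force: 0.0
clock: 24.1
tool_pos: [0.6529, -0.2023, 0.1194]
eef_rot: [-0.0, 0.425, 0.905, -0.0]
wrist_force: [0.9, 0.1, 0.0]
grip_width: 0.0685
gripper_force: 0.0
clock: 24.4
tool_pos: [0.6541, -0.2027, 0.1492]
eef_rot: [0.001, 0.425, 0.905, 0.0]
wrist_force: [0.0, -1.2, -0.3]
grip_width: 0.0684
gripper_force: 0.0
shift cm [28.35 -3.79  0.85] turn 0.004 | pos [ 654.1 -202.7  149.2] yaw 129.6 tiltz -1.0 t 24.4 w 68.4 gf 0.0
1298 ((652.5119018554688, -202.69375610351562), 23.810260772705078) [15.10398939 17.13734716 18.62308961]
```

```bash
python3 -m jog '[[0.2,28.3,-3.8,0,0],[0.2,28.3,-3.8,0,0],[0.2,28.3,-3.8,0,0],[0.2,28.3,-3.8,0,0],[0.2,28.3,-3.8,0,0]]'>/dev/null; python3 -m jog '[[0.2,3.8,-0.5,0,0],[0.2,3.8,-0.5,0,0],[0.2,3.8,-0.5,2,0],[0.2,3.8,-0.5,5,0],[0.2,3.8,-0.5,7,0]]'>/dev/null; python3 -m jog '[[0.2,0,0,0,0],[0.2,0,0,0,0]]'>/dev/null; python3 go.py 444 -8.6 5 129.4;  python3 - <<'E'
from h import *
c=cam('wrist');P=pts(c)*1000; save(c,'d2')
k=(np.hypot(P[...,0]-444,P[...,1]+8.5)<62)&(P[...,2]>32)&(P[...,2]<46)
print(cv2.minAreaRect(P[k][:,:2].astype(np.float32)))
E
```

```text
shift cm [-0.32  0.15  7.21] turn 0.004 | pos [440.9  -7.1  77.1] yaw 129.6 tiltz -1.0 t 25.65 w 68.1 gf 0.0
((442.2048645019531, -6.352867126464844), (40.20289611816406, 104.246826171875), 39.689701080322266)
```

View pics/d2.png

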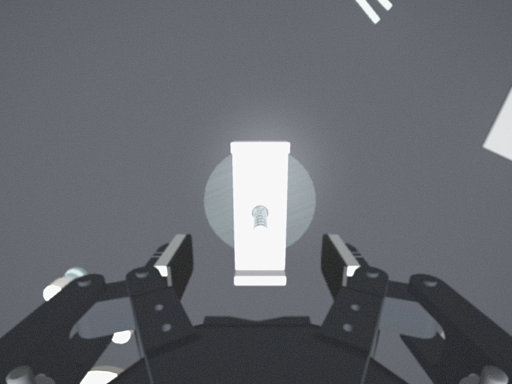

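The bracket sits straight between the open fingers, with the stud at (260,215). I'll descend on it.

```bash
python3 -m jog '[[0.2,-0.2,0.1,3,0],[0.2,-0.2,0.1,5,0],[0.2,-0.2,0.1,6.5,0],[0.2,-0.2,0.1,7,0],[0.2,-0.2,0.1,7,0]]'>/dev/null; python3 -m jog '[[0.2,0,0,0,0],[0.2,0,0,0,0],[0.2,0,0,0,0]]'; python3 go.py 444 -8.6 5 129.4
```

```text
clock: 26.5
tool_pos: [0.4444, -0.0077, 0.0084]
eef_rot: [0.001, 0.425, 0.905, 0.0]
wrist_force: [0.2, -0.1, -0.3]
grip_width: 0.0681
gripper_force: 0.0
shift cm [-0.04 -0.08  0.34] turn 0.004 | pos [444.4  -7.7   8.4] yaw 129.6 tiltz -1.0 t 26.5 w 68.1 gf 0.0
```

```bash
python3 -m jog '[[0.2,0,-0.1,0.3,0],[0.2,0,-0.1,0.3,0],[0.2,0,-0.1,0.3,0],[0.4,0,-0.1,0.3,0],[0.5,0,-0.1,0.3,0]]'; python3 go.py 444 -8.6 5 129.4
```

```text
clock: 27.0
tool_pos: [0.4429, -0.0083, 0.0046]
eef_rot: [0.0, 0.425, 0.905, 0.0]
wrist_force: [0.6, -0.4, 1.1]
grip_width: 0.0428
gripper_force: 0.5
shift cm [-0.09  0.07 -0.04] turn 0.004 | pos [442.9  -8.3   4.6] yaw 129.6 tiltz -1.0 t 27.0 w 42.8 gf 0.4934891313314438
```

```bash
python3 -m jog '[[0.8,0,0,0,0],[1,0,0,0,0],[1,0,0,0,0],[1,0,0,0,0]]';  python3 -m jog '[[1,0,0,-0.3,0],[1,0,0,-1.5,0],[1,0,0,-3,0],[1,0,0,-5,0],[1,0,0,-7.5,0]]'; python3 -m jog '[[1,0,0,-4,0],[1,0,0,-5,0],[1,0,0,-5,0]]';python3 go.py 623.3 219.9 130 199.7; python3 held.py -10 70 56 20; python3 - <<'E'
from h import *
c=cam('wrist'); save(c,'l2')
E
```

```text
clock: 27.4
tool_pos: [0.443, -0.0083, 0.005]
eef_rot: [0.0, 0.425, 0.905, 0.0]
wrist_force: [-0.7, 1.0, 5.8]
grip_width: 0.038
gripper_force: 60.1
clock: 27.9
tool_pos: [0.4417, -0.0083, 0.0796]
eef_rot: [-0.001, 0.425, 0.905, -0.0]
wrist_force: [-0.5, 0.2, -1.8]
grip_width: 0.0379
gripper_force: 61.4
clock: 28.2
tool_pos: [0.4443, -0.0084, 0.1311]
eef_rot: [0.002, 0.425, 0.905, 0.001]
wrist_force: [-0.1, -0.2, -2.1]
grip_width: 0.0381
gripper_force: 61.5
shift cm [ 6.15 28.35  0.17] turn -1.223 | pos [444.3  -8.4 131.1] yaw 129.6 tiltz -1.0 t 28.2 w 38.1 gf 61.4648374915123
TCPz 131.08610835963077
x -44 201 height above TCP pct [35.  35.7 36.  36.3 37.1] ymed -1.1
x -40 403 height above TCP pct [34.9 35.7 36.1 36.5 37.2] ymed 0.0
x -36 433 height above TCP pct [35.  35.7 36.1 36.5 37.2] ymed -0.5
x -32 427 height above TCP pct [35.  35.7 36.1 36.5 37.1] ymed -0.5
x -28 458 height above TCP pct [35.  35.7 36.1 36.4 37.2] ymed -0.5
x -24 450 height above TCP pct [35.  35.7 36.  36.4 37.2] ymed -0.5
x -20 470 height above TCP pct [34.9 35.6 36.  36.5 37.2] ymed -0.5
x -16 465 height a
[... 480 characters left out ...]
 35.7 36.1 36.5 37.4] ymed -0.0
x 16 574 height above TCP pct [34.9 35.7 36.1 36.5 37.5] ymed -0.5
x 20 591 height above TCP pct [34.9 35.7 36.1 36.4 37.3] ymed -0.0
x 24 600 height above TCP pct [34.8 35.7 36.  36.5 37.4] ymed -0.5
x 28 604 height above TCP pct [34.9 35.7 36.1 36.5 37.3] ymed -0.1
x 32 630 height above TCP pct [34.9 35.6 36.1 36.5 37.3] ymed -0.5
x 36 633 height above TCP pct [34.8 35.7 36.1 36.5 37.3] ymed -0.5
x 40 662 height above TCP pct [34.9 35.7 36.1 36.5 37.3] ymed -0.5
x 44 411 height above TCP pct [35.1 36.2 47.1 47.9 49.3] ymed 0.3
x 48 829 height above TCP pct [46.8 47.7 48.1 48.5 49.3] ymed -0.6
x 52 723 height above TCP pct [28.1 40.3 47.2 48.2 49.1] ymed -0.1
```

View pics/l2.png

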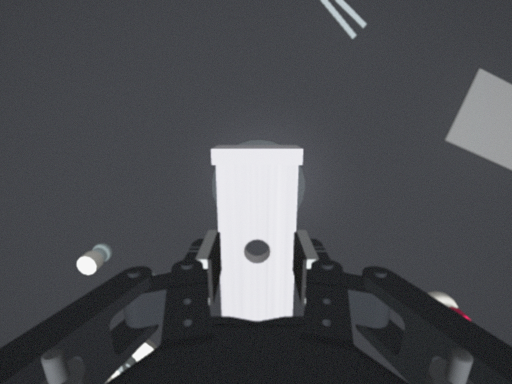

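The bracket is held level and centred, hole at (257,251), tabs up. Next I'll carry it to the plate while turning it.

```bash
python3 -m jog '[[1,6.2,28.3,0,-1.223],[1,6.2,28.3,0,-1.223],[1,6.2,28.3,0,-1.223],[1,6.2,28.3,0,-1.223],[1,6.2,28.3,0,-1.223]]'>/dev/null; python3 go.py 623.3 219.9 130 199.7
```

```text
shift cm [-2.32  3.3  -0.33] turn -0.466 | pos [596.2 189.9 126.8] yaw 173.0 tiltz -1.0 t 28.8 w 38.1 gf 61.50234863162041
```

```bash
python3 -m jog '[[1,-2.3,3.3,-0.3,-0.466],[1,-2.3,3.3,-0.3,-0.466],[1,-2.3,3.3,-0.3,-0.466],[1,-2.3,3.3,0,-0.466],[1,-2.3,3.3,4,-0.466]]'>/dev/null; python3 -m jog '[[1,0,0,0,0],[1,0,0,0,0],[1,0,0,0,0]]'>/dev/null; python3 - <<'E'
from h import *
c=cam('wrist');P=pts(c)*1000; V=c['color'].max(-1); save(c,'p3')
k=(np.hypot(P[...,0]-623,P[...,1]-220)<95)&(P[...,2]<10)&(V>110); m=k.astype(np.uint8)
m=cv2.morphologyEx(m,cv2.MORPH_OPEN,np.ones((3,3)))
kk=max(cv2.findContours(m,0,cv2.CHAIN_APPROX_NONE)[0],key=cv2.contourArea)[:,0]; w=onplane(c,kk[:,0],kk[:,1],.004)[:,:2]*1000
print(cv2.minAreaRect(w.astype(np.float32)))
E
python3 go.py 623.3 219.9 -21.5 199.7
```

```text
((566.5691528320312, 199.14410400390625), (30.72425079345703, 79.57654571533203), 19.394371032714844)
shift cm [ 0.09  0.17 11.25] turn -0.008 | pos [624.5 218.6  91. ] yaw -160.7 tiltz -1.0 t 29.65 w 37.8 gf 61.52629226446152
```

View pics/p3.png

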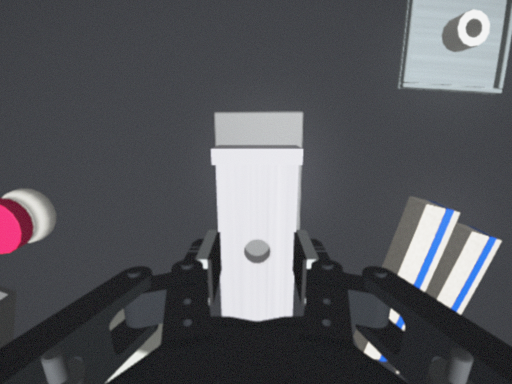

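The bracket is lined up with the plate. The plate's visible end, (215-303,112-150), gives a centre of (622.8,219.0) at 19.4°, which agrees with the top view. I'll lower it.

```bash
python3 -m jog '[[1,0.1,0.1,4,0],[1,0.1,0.1,7,0],[1,0.1,0.1,9,0],[1,0.1,0.1,10,0],[1,0.1,0.1,10,0]]'>/dev/null; python3 -m jog '[[1,0,0,0,0],[1,0,0,0,0],[1,0,0,0,0]]'; python3 go.py 623 219.5 -21.5 199.6
```

```text
clock: 30.45
tool_pos: [0.6236, 0.2195, -0.0089]
eef_rot: [0.001, -0.168, 0.986, 0.0]
wrist_force: [-0.4, 0.1, -0.8]
grip_width: 0.038
gripper_force: 61.5
shift cm [0.06 0.02 1.26] turn -0.005 | pos [623.6 219.5  -8.9] yaw -160.7 tiltz -1.0 t 30.45 w 38.0 gf 61.52615189552307
```

```bash
python3 -m jog '[[1,0,0,0.6,0],[1,0,0,1,0],[1,0,0,1.15,0],[1,0,0,1.15,0],[1,0,0,1.15,0]]'; python3 go.py 623 219.5 -21.5 199.6
```

```text
clock: 30.95
tool_pos: [0.6226, 0.2191, -0.0209]
eef_rot: [0.0, -0.168, 0.986, 0.0]
wrist_force: [-3.4, -1.1, 9.3]
grip_width: 0.0379
gripper_force: 62.6
shift cm [-0.05  0.03  0.06] turn -0.005 | pos [622.6 219.1 -20.9] yaw -160.7 tiltz -1.0 t 30.95 w 37.9 gf 62.559874802827835
```

Light contact (9 N). I'll release, rise straight up and check everything.

```bash
python3 -m jog '[[0.5,0,0,-0.05,0],[0.4,0,0,-0.05,0],[0.3,0,0,-0.05,0],[0.3,0,0,-0.05,0]]'; python3 -m jog '[[0.3,0,0,-0.5,0],[0.3,0,0,-2,0],[0.2,0,0,-5,0],[0.2,0,0,-10,0],[0.2,0,0,-14,0]]';python3 -m jog '[[0.2,10,0,-4,0],[0.2,10,0,-4,0],[0.2,10,0,-4,0],[0.2,10,0,-4,0]]'; python3 - <<'E'
from h import *
c=cam('wrist');P=pts(c)*1000; k=(np.hypot(P[...,0]-623,P[...,1]-219.5)<70)
q=P[k&(P[...,2]>11)&(P[...,2]<32)]; print('bracket',len(q),cv2.minAreaRect(q[:,:2].astype(np.float32)),np.percentile(q[:,2],[2,50,98]))
c=cam('top');P=pts(c)*1000; save(c,'end')
for n,x,y,r in(('nut',464,-304,30),('spacer',434,332,22),('disc',652.5,-202,30),('bracket',623,219.5,40)):
    z=P[...,2][np.hypot(P[...,0]-x,P[...,1]-y)<r]; print(n,np.percentile(z,[50,90,98]).round(1))
print(robot.observe()['clock'])
E
```

```text
clock: 31.35
tool_pos: [0.6223, 0.219, -0.0217]
eef_rot: [-0.0, -0.168, 0.986, -0.0]
wrist_force: [-0.8, -0.4, 0.3]
grip_width: 0.0597
gripper_force: 0.0
clock: 31.85
tool_pos: [0.6229, 0.2192, 0.1222]
eef_rot: [0.001, -0.168, 0.986, 0.0]
wrist_force: [1.8, 0.4, 1.2]
grip_width: 0.0684
gripper_force: 0.0
clock: 32.25
tool_pos: [0.5281, 0.186, 0.161]
eef_rot: [0.002, -0.168, 0.986, 0.0]
wrist_force: [1.7, 0.7, 0.7]
grip_width: 0.068
gripper_force: 0.0
bracket 2690 ((622.781494140625, 218.33306884765625), (110.7342529296875, 40.414424896240234), 19.211990356445312) [13.59654752 15.43173206 27.87480194]
nut [ 5.3 19.7 29.1]
spacer [ 7.3 26.4 27.9]
disc [15.  17.9 19.6]
bracket [14.3 16.3 16.8]
32.35
```

View pics/end.png

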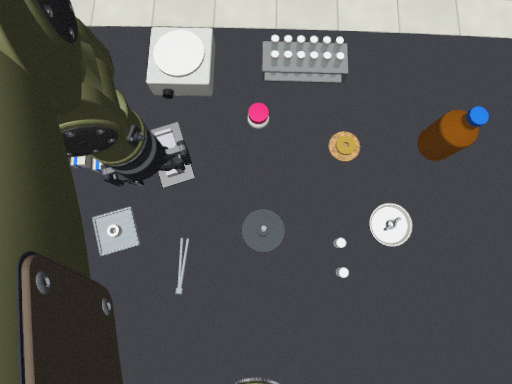

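The final top view shows the nut in the dish (390,225), the spacer in the tray (114,231), the disc on the pad (345,146), the bracket on the plate (172,155) and the stand bare. The arm is clear, so I'll hand it in.

```bash
python3 -m jog '[[0.2,0,0,0,0],[0.2,0,0,0,0],[0.2,0,0,0,0],[0.2,0,0,0,0]]' >/dev/null; python3 -c "
from station import robot
print(robot.close_job())"
```

```text
the job is handed in; nothing more can be done
None
```

The clamp is apart and the job handed in at about 33 s: nut in the dish, spacer in the tray, disc on the pad and bracket along the plate, all upright and within about 2 mm of centre by the cameras; the hand-in returned no verdict.

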